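# Stand the sink brush up and pull its handle out

## Robot

A 6-joint arm with a two-finger parallel gripper is mounted at the origin on the work surface. World frame = base frame: x ahead of the robot, y to its left, z up, the work surface at z = 0. Lengths are in m, angles in rad, forces in N, time in s.
With the tool pointing down it reaches from about 0.35 to 0.775 m from the base axis. Payload 7.3 kg.
Tool frame: the origin (TCP) lies at the centre of the arm's flange, where the gripper is bolted on; the fingertips stand 178 mm ahead of it and the grasp point (between the pads) lies 159 mm ahead of it (tip_extent is the distance from the TCP to the fingertips, in m); z points along the fingers, y is the line along which they close (so a half turn about z gives the same grasp; the last joint's range is limited). The gripper opens to 92 mm and grips with 3 to 60 N. Pads are 19 mm wide; open, the fingers measure 130 mm over their backs; the gripper's body (75 mm by 190 mm) begins 47 mm behind the grasp point.
Start: joints at [-1.377, 0.342, 1.524, -0, 1.275, -0.146], TCP at [0.175, -0.495, 0.405] pointing down, gripper open.
Joint ranges: [-2.53, 2.53], [-0.77, 2.02], [0.04, 2.7], [-1, 4.14], [0.28, 2.66], [-3.11, 3.11]. Speed limits (rad/s): [2.57, 2.57, 3.14, 3.14, 3.14, 3.14].

## Interface

Orientations are given as [roll, pitch, yaw] about the fixed x, y, z axes, in that order (R = Rz(yaw) Ry(pitch) Rx(roll)).
In Python, from cell import * gives the robot as it stands.
- The arm moves only by the tool arm_command, never from a script. Its arguments are lists of equal length, an entry for each row: "xyz": the shift along the world's x, y, z in mm, a list of three; "spin": the turn about the world's z in degrees. In form: {"xyz": [[tx, ty, tz], ...], "spin": [spin, ...]}. A call has 1 to 20 rows; each row shifts and turns the commanded pose from where the row before left it; what a row does not reach is not made up. A row lasts 1/10 s, in which the tool goes at most 50 mm and 8.59 degrees, less where a joint would pass 70% of its speed; a pose out of reach is approached as far as the arm can. A call with a gripper value outside its range is refused whole. "jaw" is the opening, from -1 (shut) to 1 (fully open), set as the call begins (left out, the last holds). The fingers move at their own pace and stop on an object; "squeeze" is the grip in N (left out, the last holds). Time passes only in rows, so rows that do not move let the fingers close. It gives the time, the measured TCP pose, the force, the opening and the grip force at its end, in the units of the state.
- observe(): the state, without advancing time (a new reading comes with each control period).
- read_camera(name): name is "scene" or "top" or "wrist"; returns a dict with "img" (420x560x3 uint8, red, green, blue), "depth" (420x560 float32, m along the optical axis (not along the pixel's ray), 0 where there is no reading), "fx", "fy", "cx", "cy" (pixels), "world_from_camera" (4x4, takes a point from camera to world coordinates). Camera axes: x right, y up, looking along -z (the intrinsics and any distortion apply to the point x, -y, -z); pixel columns grow to the right and rows downward; lengths in m; the calibration is good to about 2 mm. A picture is of the moment at which its call begins.
- hand_in(): hands the job in; it is judged then, once.
The state is a dict: "time": time; "qpos": joint angles; "qvel": joint speeds; "joint_efforts": joint torques, N m; "tool_pos": TCP position; "tool_rot": TCP orientation; "contact_force": force on the tool from outside, world axes, zero at the start; "torque": the same for the moment, N m; "opening": finger opening in m; "grip_force": force on a finger pad.
Only numpy, scipy, OpenCV 4.12 (cv2) and the standard library are available. Lean on these libraries where they do the work, as an engineer would, in place of code of your own. Each camera call takes 0.05 s, during which the arm holds its last target. There are 200 camera calls.

## Task

The scrub brush with the telescoping handle has fallen over: stand it upright on its bristles in the middle of the black drip mat. Then pinch in the red release button on the side of its yellow head, pull the head straight up past the first stop to the second stop (handle fully out), and finish while still holding it there, button pressed in, with the brush still standing on the mat. Leave everything else where it is.

Things in the scene. Friction and masses are not known exactly. Their poses are not given: they have to be found in the camera images.
- brush: Loose telescoping sink brush, 0.8 kg, mostly in the foot, 200 mm tall pushed in. Origin: centre of the bristles' underside; z runs up the handle, y towards the red button. Foot: 70 (x) x 100 (y) x 45 mm (z), black bristles under a blue block. Starts lying on a long (x) side of the foot and the rim of the head, head away from the robot and 6 deg down, y level; mass centre about z = 50 mm.
- sleeve (a point): Middle of the aluminium sleeve, on the handle axis at z = 95 mm in the brush frame. Axes as the brush. The sleeve is 28 (x) x 26 (y) mm and runs from z = 45 to 150 mm. A good place to take the fallen brush, across y.
- grip (a point): Centre of the yellow head (36 x 36 mm, 152 to 200 mm up the brush), on the handle axis, level with the middle of the red button: z = 178 mm in the brush frame pushed in, 278 mm fully out. Axes as the brush. The head ends 22 mm above this point and 26 mm below it.
- stage1 (a joint): How far the thick inner tube is drawn out of the sleeve (m): 0 in, 0.05 at the first stop. A spring of 1 to 1.5 N pulls it in, so it comes out first and goes back if let go.
- stage2 (a joint): How far the head with the thin tube is drawn out of the thick tube (m): 0 in, 0.05 at the second stop. A spring of 2.5 to 3 N pulls it in. Pulling takes about 4.5 N near the end, head weight included; 7 to 8.5 N lifts the foot off the mat. Nothing holds it out but the hand.
- release (a joint): How far the red button is pressed into the head along -y (m): 0 out, 0.006 fully in (3.5 N). It is 22 (x) x 24 (z) mm, 7 mm proud of the head's +y face. A latch ties the head to the sleeve unless it is pressed over 0.004; let go, it springs out. Pinching the head across y presses it (43 mm wide out, 37 mm pressed); 15 to 25 N of grip is plenty.
- mat: Fixed black rubber drip mat, 220 x 220 x 4 mm, ribbed. Origin: centre of its underside.
- mug1: Clear glass mug, 80 mm across, 140 mm tall. Bystander. Origin: centre of its underside.
- mug2: Clear glass mug like the other. Origin: centre of its underside. Bystander.
- soap: Clear washing-up bottle with red cap, 66 mm across, 210 mm tall, near a fixed steel bucket. Bystander. Origin: centre of its underside.
- tub: White plastic tub, 110 mm across, 70 mm tall, by the far edge beside a fixed glass-washing station (three upright brushes, 180 mm tall). Bystander. Origin: centre of its underside.
- dish: Low white soap dish, 110 x 80 x 22 mm, beyond mat and brush. Bystander. Origin: centre of its underside.
- scourer: Green scouring block, 75 x 50 x 22 mm. Bystander. Origin: centre of its underside.

How it is judged:
On the way, in this order (a step that is already met when the one before it is completed fails the run):
1. the brush stands upright on the mat, its handle still pushed in (angle between brush's own z axis and vertical below 0.12 rad and horizontal distance between brush and mat below 0.05 m and contact force between brush and mat above 0.5 N and value of joint each of stage1, stage2 below 0.01 m), for 0.3 s.
2. with the button pressed in, the handle is out to the first stop, the brush still upright (value of joint release above 0.0035 m and value of joint stage1 above 0.042 m and angle between brush's own z axis and vertical below 0.2 rad), for 0.05 s.
At the end, for the whole second after the job is handed in: The brush stands upright on the mat (within 7 deg, its weight on the mat, its centre within 50 mm of the mat's), both stages out to within 8 mm of their stops, and the fingers still grip the head with the button pressed in (angle between brush's own z axis and vertical below 0.12 rad and horizontal distance between brush and mat below 0.05 m and contact force between brush and mat above 0.5 N and value of joint each of stage1, stage2 above 0.042 m and value of joint release above 0.0035 m and contact force between the fingers and brush above 2 N and linear speed of brush below 0.03 m/s); the arm keeps its last pose, push and grip.
It fails at once if another thing is moved more than 40 mm or tipped (distance of any of mug1, mug2, soap, tub, dish, scourer from where it was at the start of the episode above 0.04 m or angle between any of mug1, mug2, soap, tub, dish, scourer's own z axis and vertical above 0.5 rad).
It also fails if it takes over 69 s, if anything falls off the work surface, if the arm or the gripper's body presses on something with over 40 N, if the wrist force passes 120 N, or if a joint passes its speed limit or range.

## Working session

There is one attempt and no reset: what is moved stays moved. The work goes in short steps, Python scripts to look and compute and a tool call to move; the robot and the scene stay as the last step left them, time stands still between calls to the robot, and variables do not carry over. Pictures are saved under pics/ and viewed, at most 10 in all, crops included, and the job is handed in when it is done.

Besides the shell and the picture viewer there is one more tool, called after "Call:" as name(argument=value, ...) on one line, values as JSON. arm_command: Moves the arm, as the interface text tells. Its arguments: {"type":"object","properties":{"xyz":{"type":"array","items":{"type":"array","items":{"type":"number"}}},"spin":{"type":"array","items":{"type":"number"}},"jaw":{"type":"number"},"squeeze":{"type":"number"}},"required":["xyz","spin"]}

```bash
mkdir -p pics
cat > h.py <<'E'
from cell import *
import numpy as np, cv2
def snap(n,f):
    d=read_camera(n); cv2.imwrite('pics/'+f+'.png',d['img'][:,:,::-1]); np.savez('pics/'+f+'.npz',**{k:d[k] for k in d}); return d
def P(d,u,v,r=1):
    w=d['depth'][v-r:v+r+1,u-r:u+r+1]; w=w[w>0]; z=np.median(w)
    return (d['world_from_camera']@[(u-d['cx'])/d['fx']*z,-(v-d['cy'])/d['fy']*z,-z,1])[:3]
E
python3 - <<'E'
from h import *
a=snap('top','t0');b=snap('scene','s0')
cv2.imwrite('pics/both.png',cv2.resize(np.vstack([a['img'],b['img']])[:,:,::-1],(400,600)))
print([k for k in a], a['world_from_camera'],a['fx']); print(observe())
E
```

```text
['img', 'depth', 'fx', 'fy', 'cx', 'cy', 'world_from_camera'] [[-0.01087549  0.98600462 -0.16636287  0.32223916]
 [-0.9997798  -0.01370812 -0.01588802 -0.00880779]
 [-0.01794619  0.16615345  0.98593659  1.654675  ]
 [ 0.          0.          0.          1.        ]] 456.2204239157137
{'time': 0.1, 'qpos': array([-1.37699593e+00,  3.42666968e-01,  1.52490130e+00, -2.17959842e-05,
        1.27538848e+00, -1.46019055e-01]), 'qvel': array([ 0.00039878, -0.00011504, -0.00348306,  0.00185959,  0.00015794,
        0.00313386]), 'joint_efforts': array([ 2.36469292e-03, -4.32005703e+01, -2.44693100e+01,  7.19768484e-02,
        5.27594984e-02, -3.11957137e-05]), 'tool_pos': array([ 0.17497862, -0.49486508,  0.40411411]), 'tool_rot': array([-3.14024004e+00, -1.77855379e-04,  3.39825693e-01]), 'contact_force': array([-0.480631  ,  0.20735928,  0.45594884]), 'torque': array([ 0.01916248, -0.01814545,  0.0125569 ]), 'grip_force': 0.0, 'opening': 0.09192005873145837}
```

View pics/t0.png

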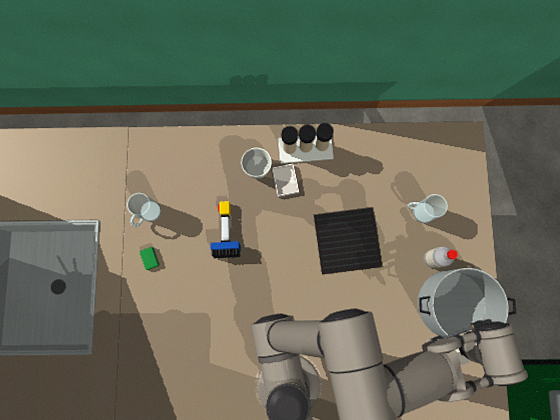

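View pics/s0.png

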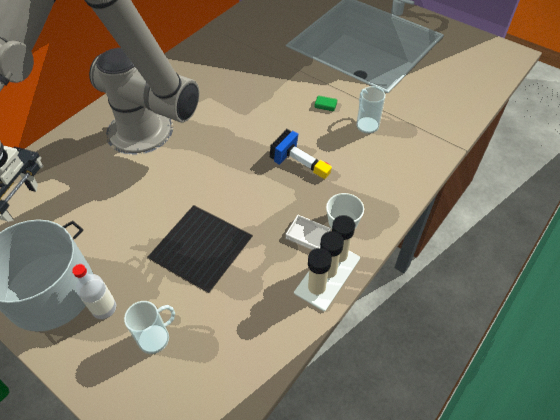

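The top view shows the brush foot at (226,249), its head at (225,207) and the mat corners at about (315,214), (374,208), (382,266) and (322,273). The scene view confirms the brush is lying with its head away from the robot, with nothing close beside it.

Run:
```python
from h import *
a=dict(np.load('pics/t0.npz'))
hsv=cv2.cvtColor(a['img'],cv2.COLOR_RGB2HSV)
def cl(m):
    v,u=np.nonzero(m); return np.array([P(a,x,y,0) for x,y in zip(u,v) if a['depth'][y,x]>0])
roi=np.zeros((420,560),bool); roi[195:262,205:245]=1
S,V,H=hsv[...,1],hsv[...,2],hsv[...,0]
for n,m in dict(yellow=(H>20)&(H<35)&(S>180)&(V>120),blue=(H>100)&(H<130)&(S>150),red=((H<8)|(H>172))&(S>150)&(V>90),white=(S<40)&(V>120)).items():
    p=cl(m&roi)
    if len(p): print(n,len(p),p.mean(0).round(4),p.min(0).round(4),p.max(0).round(4))
roi[:]=0; roi[200:282,305:390]=1
m=((V<75)&roi).astype(np.uint8); m=cv2.morphologyEx(m,cv2.MORPH_CLOSE,np.ones((5,5))); m=cv2.morphologyEx(m,cv2.MORPH_OPEN,np.ones((9,9)))
r=cv2.minAreaRect(np.argwhere(m)[:,::-1].astype(np.float32)); print(r)
for c in cv2.boxPoints(r): print(c)
print(P(a,int(r[0][0]),int(r[0][1]),2))
c=np.vstack([a['img'][190:270,195:255]]); c=cv2.resize(c,None,fx=7,fy=7,interpolation=cv2.INTER_CUBIC); cv2.imwrite('pics/c0.png',c[:,:,::-1])
```

```text
yellow 124 [0.6209 0.2218 0.0366] [0.5988 0.2041 0.0185] [0.6465 0.2391 0.0466]
blue 218 [0.4814 0.2144 0.0672] [0.4439 0.1665 0.0121] [0.5908 0.264  0.0822]
red 6 [0.6229 0.2466 0.0287] [0.6144 0.2455 0.0244] [0.6329 0.2474 0.0357]
white 191 [0.5502 0.2222 0.0347] [ 0.4751  0.2066 -0.0085] [0.6579 0.2787 0.0516]
((347.43011474609375, 240.47598266601562), (60.39881134033203, 60.72922134399414), 82.40535736083984)
[313.3406  214.55458]
[373.53708 206.5284 ]
[381.51962 266.3974 ]
[321.32315 274.42358]
[ 0.500938   -0.21969331  0.00494002]
```

View pics/c0.png

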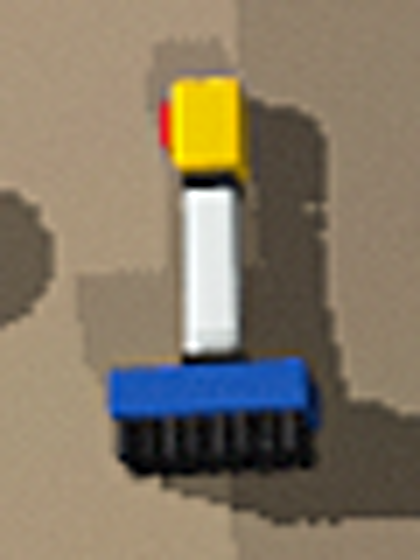

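The crop shows the red button on the +y side and the handle nearly along world x, yawed about 2°. I'll grip the sleeve just under the head (x≈0.587, y≈0.2205) so the brush can swing foot-down in the pads.

Call:
arm_command(xyz=[[0,0,40],[0,0,40],[24,42,0],[24,42,0],[24,42,0],[24,42,0],[24,42,0],[24,42,0],[24,42,0],[24,42,0],[24,42,0],[24,42,0],[24,42,0],[24,42,0],[24,42,0],[24,42,0],[24,42,0],[24,42,0],[24,42,0],[0,0,0]], spin=[0,0,-1,-1,-1,-1,-1,-1,-1,-1,-1,-1,-1,-1,-1,-1,-1,-1,-1.5,0], jaw=1)

```text
time: 2.1
tool_pos: [0.5846, 0.2237, 0.4816]
tool_rot: [-3.141, 0.003, 0.038]
contact_force: [-0.8, -1.3, -0.6]
opening: 0.0916
grip_force: 0.0
```

Call:
arm_command(xyz=[[2,-3,-40],[0,0,-40],[0,0,-40],[0,0,-30],[0,0,0],[0,0,0]], spin=[0,0,0,0,0,0])

```text
time: 2.7
tool_pos: [0.5852, 0.2157, 0.3353]
tool_rot: [3.141, 0.0, 0.034]
contact_force: [0.1, -0.4, 0.3]
opening: 0.0916
grip_force: 0.0
```

Run:
```python
from h import *
d=snap('wrist','w1'); print(observe()['tool_pos'],d['world_from_camera'].round(3)); snap('top','t1')
hsv=cv2.cvtColor(d['img'],cv2.COLOR_RGB2HSV);H,S,V=cv2.split(hsv)
m=(H>20)&(H<35)&(S>180)&(V>120); v,u=np.nonzero(m)
p=np.array([P(d,x,y,0) for x,y in zip(u,v) if d['depth'][y,x]>0]); p=p[p[:,2]>.03]
print(len(p),np.percentile(p,[2,50,98],axis=0).round(4))
```

```text
[0.58545914 0.21585639 0.33660084] [[ 0.034  0.95   0.31   0.671]
 [-0.999  0.032  0.01   0.218]
 [-0.    -0.31   0.951  0.315]
 [ 0.     0.     0.     1.   ]]
2161 [[0.6029 0.2056 0.0345]
 [0.6231 0.2203 0.0383]
 [0.6473 0.2391 0.041 ]]
```

View pics/w1.png

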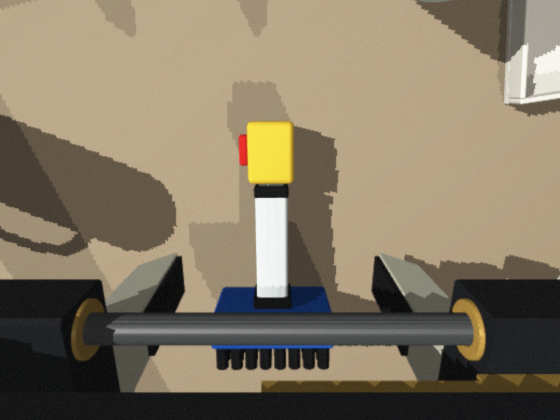

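The wrist view puts the head at (271,152), the button at (243,150) and the sleeve centred between the fingers. Next I descend and close on the sleeve.

Call:
arm_command(xyz=[[3,5,-30],[0,0,-40],[0,0,-40],[0,0,-25],[0,0,-4],[0,0,0],[0,0,0]], spin=[0,0,0,0,0,0,0])

```text
time: 3.5
tool_pos: [0.589, 0.2213, 0.1984]
tool_rot: [-3.141, -0.004, 0.034]
contact_force: [0.1, -0.8, 0.8]
opening: 0.0914
grip_force: 0.0
```

Call:
arm_command(xyz=[[0,0,0],[0,0,0],[0,0,0],[0,0,0],[0,0,0],[0,0,0]], spin=[0,0,0,0,0,0], jaw=-1, squeeze=20)

```text
time: 4.1
tool_pos: [0.588, 0.221, 0.1957]
tool_rot: [3.142, 0.0, 0.034]
contact_force: [-0.3, 0.3, 0.2]
opening: 0.0482
grip_force: 0.0
```

Call:
arm_command(xyz=[[0,0,0],[0,0,0],[0,0,0],[0,0,0],[0,0,0]], spin=[0,0,0,0,0])

```text
time: 4.6
tool_pos: [0.5879, 0.221, 0.1957]
tool_rot: [3.141, 0.0, 0.035]
contact_force: [-0.5, -0.9, -0.5]
opening: 0.0258
grip_force: 23.2
```

Call:
arm_command(xyz=[[0,0,5],[0,0,10],[0,0,20],[0,0,25],[0,0,25],[0,0,25],[0,0,20],[0,0,10],[0,0,0],[0,0,0]], spin=[0,0,0,0,0,0,0,0,0,0])

```text
time: 5.6
tool_pos: [0.5873, 0.2209, 0.3343]
tool_rot: [3.141, 0.004, 0.034]
contact_force: [-0.7, -0.2, -8.9]
opening: 0.0243
grip_force: 22.5
```

Run:
```python
from h import *
d=snap('scene','s2'); w=snap('wrist','w2'); c=cv2.resize(d['img'][60:240,180:400],None,fx=2.5,fy=2.5); w=cv2.resize(w['img'],(320,240))
o=np.zeros((450,870,3),np.uint8); o[:,:550]=c; o[:240,550:]=w
cv2.imwrite('pics/v2.png',cv2.resize(o,(800,414))[:,:,::-1]); print(observe())
```

```text
{'time': 5.7, 'qpos': array([ 2.37608554e-01,  5.88519322e-01,  1.32094360e+00, -1.22638833e-04,
        1.23555514e+00,  1.77415824e+00]), 'qvel': array([-0.00146726,  0.00232427, -0.00899273, -0.00270391, -0.00551695,
        0.00055583]), 'joint_efforts': array([ 1.96946268e-01, -6.07624340e+01, -2.67352027e+01,  1.07758830e-01,
        3.35780801e-01,  2.08883057e-04]), 'tool_pos': array([0.58763003, 0.22090623, 0.3338854 ]), 'tool_rot': array([3.14078755, 0.00333147, 0.03428585]), 'contact_force': array([-0.11899841,  0.24275277, -7.40403436]), 'torque': array([-0.00274697, -0.22270285, -0.03343171]), 'grip_force': 23.689685873687267, 'opening': 0.024261139323412367}
```

View pics/v2.png

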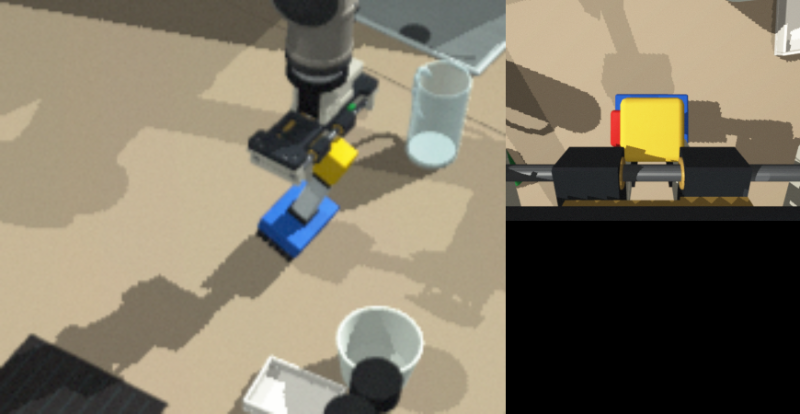

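The brush hangs foot-down from the pads with the head (about (340,160) in the left view) leaning away from the robot. I'll measure the tilt by fitting a plane to the head's faces.

Run:
```python
from h import *
for n in ['w2']:
    d=dict(np.load(f'pics/{n}.npz')); H,S,V=cv2.split(cv2.cvtColor(d['img'],cv2.COLOR_RGB2HSV))
    m=cv2.erode(((H>20)&(H<35)&(S>180)&(V>90)).astype(np.uint8),np.ones((3,3))); v,u=np.nonzero(m)
    p=np.array([P(d,x,y,0) for x,y in zip(u,v) if d['depth'][y,x]>0])
    print(len(p),np.percentile(p,[1,50,99],axis=0).round(4))
    rows=np.unique(v)
    for r in rows[::10]:
        q=p[v==r] if len(p)==len(v) else p; print(r,q.mean(0).round(4), end=' ')
    m=(H>100)&(H<130)&(S>150); v,u=np.nonzero(m); p=np.array([P(d,x,y,0) for x,y in zip(u,v) if d['depth'][y,x]>0]); p=p[p[:,0]<.8]
    print('\nblue',len(p),np.percentile(p,[1,50,99],axis=0).round(4))
```

```text
8112 [[0.6142 0.2048 0.2119]
 [0.627  0.2166 0.2199]
 [0.6458 0.2353 0.2241]]
187 [0.6286 0.2178 0.2192] 197 [0.6286 0.2178 0.2192] 207 [0.6286 0.2178 0.2192] 217 [0.6286 0.2178 0.2192] 227 [0.6286 0.2178 0.2192] 237 [0.6286 0.2178 0.2192] 247 [0.6286 0.2178 0.2192] 257 [0.6286 0.2178 0.2192] 267 [0.6286 0.2178 0.2192] 277 [0.6286 0.2178 0.2192] 287 [0.6286 0.2178 0.2192] 297 [0.6286 0.2178 0.2192] 
blue 1509 [[0.5553 0.1705 0.0594]
 [0.6064 0.1971 0.0626]
 [0.6121 0.2695 0.0803]]
```

The head's top face is tilted about 21°, under the roughly 35° tipping limit, so the brush will settle upright once its edge is on the mat. I'll carry it so the TCP ends at about (0.533, -0.220).

Call:
arm_command(xyz=[[0,0,15],[0,-8,20],[0,-16,5],[-4,-24,0],[-4,-30,0],[-4,-30,0],[-5,-30,0],[-5,-30,0],[-5,-30,0],[-5,-30,0],[-5,-30,0],[-5,-30,0],[-5,-30,0],[-4,-30,0],[-4,-30,0],[0,-24,0],[0,-20,0],[0,-12,0],[0,-7,0],[0,0,0]], spin=[0,0,0,0,0,0,0,0,0,0,0,0,0,0,0,0,0,0,0,0])

```text
time: 7.7
tool_pos: [0.5327, -0.2206, 0.3752]
tool_rot: [-3.141, 0.001, 0.033]
contact_force: [0.5, -0.1, -8.3]
opening: 0.0243
grip_force: 23.1
```

Call:
arm_command(xyz=[[0,0,-15],[0,0,-15],[0,0,-10],[0,0,-4],[0,0,0],[0,0,0]], spin=[0,0,0,0,0,0])

```text
time: 8.3
tool_pos: [0.5333, -0.2198, 0.3324]
tool_rot: [3.141, -0.001, 0.035]
contact_force: [0.4, 0.8, -7.9]
opening: 0.0243
grip_force: 22.7
```

Run:
```python
from h import *
d=snap('scene','s3'); w=snap('wrist','w3'); c=cv2.resize(d['img'][150:300,120:300],None,fx=3,fy=3); w2=cv2.resize(w['img'],(320,240))
o=np.zeros((450,860,3),np.uint8); o[:,:540]=c; o[:240,540:]=w2
cv2.imwrite('pics/v3.png',cv2.resize(o,(800,418))[:,:,::-1]); s=observe(); print(s['tool_pos'],s['contact_force'],s['torque'])
d=w; H,S,V=cv2.split(cv2.cvtColor(d['img'],cv2.COLOR_RGB2HSV))
m=cv2.erode(((H>20)&(H<35)&(S>180)&(V>90)).astype(np.uint8),np.ones((3,3))); v,u=np.nonzero(m)
p=np.array([P(d,x,y,0) for x,y in zip(u,v) if d['depth'][y,x]>0])
print(np.percentile(p,[1,50,99],axis=0).round(4))
```

```text
[ 0.53320884 -0.21997477  0.33254288] [ 0.34299566 -0.13935129 -8.69577128] [ 0.03149021 -0.03590131 -0.04201336]
[[ 0.5608 -0.2364  0.21  ]
 [ 0.5654 -0.2152  0.2212]
 [ 0.5928 -0.2054  0.2229]]
```

View pics/v3.png

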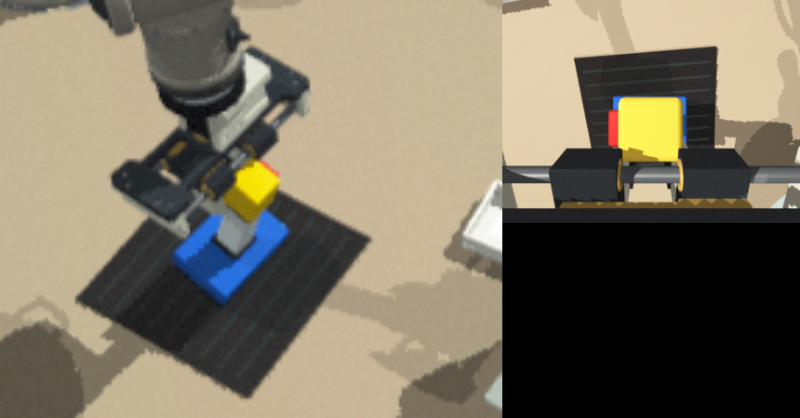

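The brush hangs over the middle of the mat, still about 12 mm above it. I lower until the edge takes some load.

Call:
arm_command(xyz=[[0,0,-4],[0,0,-4],[0,0,-2],[0,0,0],[0,0,0]], spin=[0,0,0,0,0])

```text
time: 8.9
tool_pos: [0.533, -0.22, 0.3217]
tool_rot: [3.142, 0.0, 0.034]
contact_force: [0.2, 0.5, -8.4]
opening: 0.0245
grip_force: 22.9
```

Call:
arm_command(xyz=[[0,0,-2],[0,0,0],[0,0,0]], spin=[0,0,0])

```text
time: 9.2
tool_pos: [0.533, -0.22, 0.3197]
tool_rot: [3.142, 0.0, 0.034]
contact_force: [0.6, -0.0, -9.3]
opening: 0.0239
grip_force: 22.6
```

Call:
arm_command(xyz=[[0,0,-2],[0,0,0],[0,0,0]], spin=[0,0,0])

```text
time: 9.5
tool_pos: [0.5333, -0.22, 0.3187]
tool_rot: [3.141, -0.002, 0.034]
contact_force: [-1.0, 1.6, -0.3]
opening: 0.0244
grip_force: 22.5
```

Call:
arm_command(xyz=[[0,0,-2],[0,0,0],[0,0,0]], spin=[0,0,0])

```text
time: 9.8
tool_pos: [0.5338, -0.2199, 0.3183]
tool_rot: [3.139, -0.005, 0.034]
contact_force: [0.1, 2.6, 9.4]
opening: 0.0245
grip_force: 22.3
```

The edge is loaded at 9 N. I back off slightly, then open and rise.

Call:
arm_command(xyz=[[0,0,2],[0,0,0]], spin=[0,0])

```text
time: 10.0
tool_pos: [0.5332, -0.22, 0.3186]
tool_rot: [3.141, -0.001, 0.034]
contact_force: [-0.4, 2.6, 5.3]
opening: 0.0243
grip_force: 22.7
```

Call:
arm_command(xyz=[[0,0,2],[0,0,15],[0,0,25],[0,0,20],[0,0,0],[0,0,0],[0,0,0]], spin=[0,0,0,0,0,0,0], jaw=1)

```text
time: 10.7
tool_pos: [0.5327, -0.22, 0.3784]
tool_rot: [-3.141, 0.002, 0.034]
contact_force: [0.1, -0.4, -0.2]
opening: 0.0761
grip_force: 0.0
```

```bash
cat >> h.py <<'E'
def yel(n):
    d=dict(np.load(f'pics/{n}.npz')); H,S,V=cv2.split(cv2.cvtColor(d['img'],cv2.COLOR_RGB2HSV))
    m=cv2.erode(((H>20)&(H<35)&(S>180)&(V>90)).astype(np.uint8),np.ones((3,3))); v,u=np.nonzero(m)
    p=np.array([P(d,x,y,0) for x,y in zip(u,v) if d['depth'][y,x]>0])
    print(n,len(p),np.percentile(p,[2,50,98],axis=0).round(4)) if len(p) else print(n,0)
E
python3 - <<'E'
from h import *
d=snap('scene','s4'); w=snap('wrist','w4'); c=cv2.resize(d['img'][150:300,120:300],None,fx=3,fy=3); w2=cv2.resize(w['img'],(320,240))
o=np.zeros((450,860,3),np.uint8); o[:,:540]=c; o[:240,540:]=w2
cv2.imwrite('pics/v4.png',cv2.resize(o,(800,418))[:,:,::-1]); print(observe()['tool_pos'])
yel('s4');yel('w4')
E
```

```text
[ 0.53284235 -0.21994124  0.3784237 ]
s4 133 [[ 0.5245 -0.2377  0.1667]
 [ 0.5369 -0.2237  0.1897]
 [ 0.5401 -0.2084  0.2077]]
w4 3083 [[ 0.5156 -0.2362  0.1632]
 [ 0.5249 -0.2186  0.1931]
 [ 0.5258 -0.2045  0.2042]]
```

View pics/v4.png

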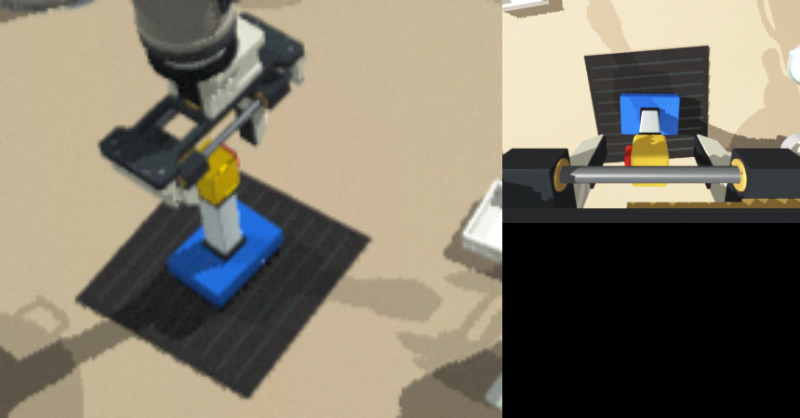

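The brush now stands upright on its bristles on the mat. I check the head's centre before pinching it.

Run:
```python
from h import *
for n in ['w4','s4']:
    d=dict(np.load(f'pics/{n}.npz')); H,S,V=cv2.split(cv2.cvtColor(d['img'],cv2.COLOR_RGB2HSV))
    for nm,m in dict(y=(H>20)&(H<35)&(S>180)&(V>90),b=(H>100)&(H<130)&(S>150)).items():
        v,u=np.nonzero(m); p=np.array([P(d,x,y,0) for x,y in zip(u,v) if d['depth'][y,x]>0])
        p=p[(abs(p[:,1]+.22)<.1)&(abs(p[:,0]-.5)<.1)]
        for lo in ([.16,.17,.18,.19,.20] if nm=='y' else [.045,.02,.03]):
            q=p[(p[:,2]>lo)&(p[:,2]<lo+.01)]
            if len(q)>3: print(n,nm,lo,len(q),np.percentile(q,[2,50,98],axis=0)[:,:2].round(4).tolist())
```

```text
w4 y 0.16 407 [[0.5242, -0.2365], [0.5252, -0.2213], [0.5259, -0.2058]]
w4 y 0.17 483 [[0.5239, -0.2367], [0.5251, -0.2208], [0.5258, -0.2044]]
w4 y 0.18 575 [[0.5236, -0.2366], [0.5251, -0.2202], [0.5259, -0.204]]
w4 y 0.19 696 [[0.5234, -0.2369], [0.525, -0.2203], [0.5259, -0.2039]]
w4 y 0.2 1501 [[0.4919, -0.2367], [0.5209, -0.2178], [0.5252, -0.2038]]
w4 b 0.045 6081 [[0.4755, -0.2683], [0.5162, -0.2194], [0.5419, -0.1724]]
w4 b 0.02 73 [[0.5413, -0.266], [0.5427, -0.2329], [0.5435, -0.1741]]
w4 b 0.03 277 [[0.5411, -0.2661], [0.5423, -0.2164], [0.5435, -0.1732]]
s4 y 0.16 32 [[0.5185, -0.2383], [0.5358, -0.2267], [0.5382, -0.2032]]
s4 y 0.17 30 [[0.5198, -0.2385], [0.5365, -0.2309], [0.5395, -0.2041]]
s4 y 0.18 36 [[0.5229, -0.2378], [0.537, -0.2267], [0.5404, -0.2052]]
s4 y 0.19 25 [[0.5286, -0.2379], [0.5381, -0.2283], [0.5408, -0.2061]]
s4 y 0.2 74 [[0.5081, -0.2363], [0.5307, -0.2178], [0.539, -0.205]]
s4 b 0.045 478 [[0.4809, -0.2699], [0.5211, -0.2386], [0.5462, -0.1724]]
s4 b 0.02 22 [[0.4915, -0.2691], [0.5433, -0.2291], [0.5448, -0.1778]]
s4 b 0.03 71 [[0.4834, -0.2711], [0.5441, -0.247], [0.5475, -0.1758]]
```

The wrist data puts the head centre at (0.507, -0.2203) and vertical. The scene frame, taken a moment earlier, caught it still rocking.

Call:
arm_command(xyz=[[-10,0,0],[-16,0,0],[0,0,-10],[0,0,-15],[0,0,-12],[0,0,0],[0,0,0],[0,0,0]], spin=[0,0,0,0,0,0,0,0])

```text
time: 11.6
tool_pos: [0.5073, -0.2201, 0.3432]
tool_rot: [3.141, -0.001, 0.034]
contact_force: [-0.5, -0.2, -0.2]
opening: 0.0918
grip_force: 0.0
```

Run:
```python
from h import *
d=snap('scene','s5'); snap('wrist','w5'); yel('w5'); yel('s5'); print(observe()['tool_pos'],observe()['contact_force'])
```

```text
w5 3719 [[ 0.5136 -0.2364  0.1633]
 [ 0.524  -0.2203  0.2017]
 [ 0.5258 -0.2044  0.2046]]
s5 126 [[ 0.5112 -0.2382  0.1637]
 [ 0.5251 -0.2267  0.1859]
 [ 0.5287 -0.2092  0.2043]]
[ 0.50720628 -0.22002544  0.34326998] [-0.31926129 -0.32897447 -0.0248243 ]
```

Call:
arm_command(xyz=[[0,0,-2],[0,0,0],[0,0,0],[0,0,0],[0,0,0],[0,0,0],[0,0,0],[0,0,0],[0,0,0],[0,0,0],[0,0,0],[0,0,0]], spin=[0,0,0,0,0,0,0,0,0,0,0,0], jaw=-1, squeeze=20)

```text
time: 12.9
tool_pos: [0.507, -0.22, 0.3408]
tool_rot: [3.142, -0.0, 0.034]
contact_force: [0.6, 0.2, 2.4]
opening: 0.0361
grip_force: 19.9
```

The opening of 36 mm means the button is pressed in. Now I pull up slowly.

Call:
arm_command(xyz=[[0,0,2],[0,0,5],[0,0,5],[0,0,5],[0,0,5],[0,0,5],[0,0,5],[0,0,5],[0,0,5],[0,0,5],[0,0,3],[0,0,0],[0,0,0]], spin=[0,0,0,0,0,0,0,0,0,0,0,0,0])

```text
time: 14.2
tool_pos: [0.507, -0.2199, 0.3907]
tool_rot: [3.142, 0.0, 0.034]
contact_force: [0.6, 0.2, -3.1]
opening: 0.0358
grip_force: 19.9
```

Call:
arm_command(xyz=[[0,0,5],[0,0,5],[0,0,5],[0,0,5],[0,0,5],[0,0,5],[0,0,5],[0,0,5],[0,0,4],[0,0,3],[0,0,0],[0,0,0],[0,0,0]], spin=[0,0,0,0,0,0,0,0,0,0,0,0,0])

```text
time: 15.5
tool_pos: [0.507, -0.2199, 0.4376]
tool_rot: [-3.142, 0.0, 0.034]
contact_force: [-0.0, -0.1, -4.0]
opening: 0.0358
grip_force: 20.0
```

Run:
```python
from h import *
d=snap('scene','s6'); w=snap('wrist','w6'); c=cv2.resize(d['img'][130:280,120:300],None,fx=3,fy=3); w2=cv2.resize(w['img'],(320,240))
o=np.zeros((450,860,3),np.uint8); o[:,:540]=c; o[:240,540:]=w2
cv2.imwrite('pics/v6.png',cv2.resize(o,(800,418))[:,:,::-1]); s=observe();print(s['tool_pos'],s['contact_force'],s['opening'],s['grip_force'])
yel('s6');yel('w6')
d=w; H,S,V=cv2.split(cv2.cvtColor(d['img'],cv2.COLOR_RGB2HSV)); v,u=np.nonzero((H>100)&(H<130)&(S>150)); p=np.array([P(d,x,y,0) for x,y in zip(u,v) if d['depth'][y,x]>0])
p=p[(abs(p[:,1]+.22)<.1)&(abs(p[:,0]-.5)<.1)]; print(np.percentile(p,[2,50,98],axis=0).round(4))
```

```text
[ 0.50701882 -0.21998781  0.43758648] [ 1.51729497  0.38048771 -4.72740782] 0.03593563474753133 19.952179044485092
s6 99 [[ 0.5212 -0.2362  0.2628]
 [ 0.5256 -0.2212  0.2831]
 [ 0.5281 -0.209   0.3007]]
w6 5588 [[ 0.4958 -0.2363  0.2615]
 [ 0.5248 -0.221   0.2963]
 [ 0.5259 -0.2051  0.3013]]
[[ 0.4747 -0.2688  0.0295]
 [ 0.517  -0.219   0.0487]
 [ 0.5428 -0.172   0.0506]]
```

View pics/v6.png

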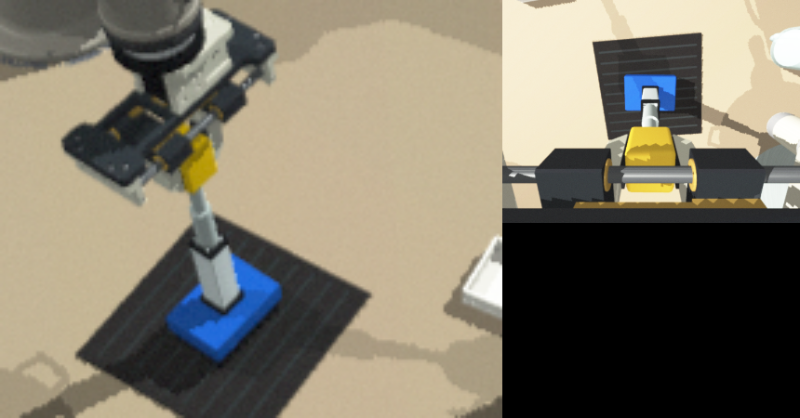

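Head about 97 mm out with both tube stages showing, foot flat on the mat at z≈0.049, and a 4–5 N pull. I hand in here.

```bash
python3 -c "
from cell import *
print(hand_in())"
```

```text
the job is handed in; nothing more can be done
None
```

The job is handed in, though no verdict came back: the brush stands upright near the mat's centre, handle about 97 of 100 mm out, the gripper still pinching the head with the button pressed in (36 mm opening, 20 N).

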